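# Test a rolling-mill spring on the lever tester and sort it

### The arm

A 6-joint arm with a two-finger parallel gripper is mounted at the origin on the work surface. World frame = base frame: x ahead of the robot, y to its left, z up, the work surface at z = 0. Lengths are in m, angles in rad, forces in N, time in s.
With the tool pointing down it reaches from about 0.275 to 0.725 m from the base axis. Payload 5.6 kg.
Tool frame: the origin (TCP) lies between the finger pads; the fingertips stand 8 mm ahead of it and the grasp point (between the pads) lies 11 mm behind it (nose_length is the distance from the TCP to the fingertips, in m); z points along the fingers, y is the line along which they close (so a half turn about z gives the same grasp; the last joint's range is limited). The gripper opens to 85 mm and grips with 20 to 120 N. Pads are 22 mm wide; open, the fingers measure 114 mm over their backs; the gripper's body (76 mm by 85 mm) begins 54 mm behind the grasp point. The pads swing forward as they close: fully open they stand 13 mm farther back than shut.
Start: joints at [1.632, 0.255, 0.108, 0, -1.424, -0.285], TCP at [0.122, 0.536, 0.239] pointing down, gripper open.
Joint ranges: [-2.95, 2.95], [-1.21, 1.97], [-1.09, 1.5], [-2.87, 1.71], [-2.94, -0.07], [-3.05, 3.05]. Speed limits (rad/s): [2.57, 2.57, 3.14, 3.14, 3.14, 3.14].

### API

Orientations are given as a 3x3 rotation matrix whose columns are the frame's x, y, z axes.
In Python, from cell import observe, get_image, get_calibration, hand_in, nose_length gives the robot as it stands.
- The arm moves only by the tool play_rows, never from a script. Its argument "steps" is a list of rows, each an object with "slide": the shift along the world's x, y, z in cm, a list of three; "rot": the turn, a rotation vector about the world's x, y, z in degrees, a list of three. A call has 1 to 8 rows; each row is the pose to reach, as a shift and turn from the pose commanded when the call began; what a row does not reach only later rows make up. A row lasts 1/12 s, in which the tool goes at most 41.7 mm and 7.16 degrees, less where a joint would pass 70% of its speed; a pose out of reach is approached as far as the arm can. A call with a gripper value outside its range is refused whole. "jaw" is the opening, from -1 (shut) to 1 (fully open), so that 0 is half open, set as the call begins (left out, the last holds). The fingers move at their own pace and stop on an object; "force" is the grip in N (left out, the last holds). Time passes only in rows, so rows that repeat a pose let the fingers close. It gives the time, the measured TCP pose, the force, the opening and the grip force at its end, in the units of the state.
- observe(): the state, without advancing time (a new reading comes with each control period).
- get_image(name): name is "side" or "top"; returns the picture (384x512x3 uint8, red, green, blue); there is no depth.
- get_calibration(name): a dict with "fx", "fy", "cx", "cy" (pixels), "k1" (the pictures are not rectified: a ray, as slopes to the right and down, at radius r is drawn at 1 + k1 r^2 times it, then the intrinsics apply), "origin" and "attitude" of the camera in the world. Camera axes: x right, y down, z forward; pixel columns grow to the right and rows downward; lengths in m; the calibration is good to about 2 mm. A picture is of the moment at which its call begins. get_calibration takes no time and is no camera call.
- hand_in(): hands the job in; it is judged then, once.
The state is a dict: "time_s": time; "q": joint angles; "qd": joint speeds; "joint_torque": joint torques, N m; "ee_pos": TCP position; "orientation": TCP orientation; "wrist_force": force on the tool from outside, world axes, zero at the start; "torque": the same for the moment, N m; "opening": finger opening in m; "gripper_force": force on a finger pad.
Only numpy, scipy, OpenCV 4.12 (cv2) and the standard library are available. Lean on these libraries where they do the work, as an engineer would, in place of code of your own. Each camera call takes 0.05 s, during which the arm holds its last target. There are 200 camera calls.

### The job

Of the two matching coil springs standing in the wooden tray, one has gone tired: take either one, stand it over the pilot in the middle of the spring tester's plate, set it down gently and let go of it, then bring the tester's lever down gently until it just rests on its height stop, without leaning on the stop, and hold it there for a second while you read the dial. A sound spring reads 10 N or more there and goes into the round porcelain dish, a tired one reads less and goes into the rectangular steel tin; first raise the lever right up again and leave it raised, and leave the other spring and everything else on the bench where it is.

Things in the scene. Friction and masses are not known exactly. Their poses are not given: they have to be found in the camera images.
- tester: grey cast-iron lever spring tester, fixed: base 230 x 110 x 16 mm, load plate, dial (34 mm high) at its +y side, hinge cheeks at its +x end (108 mm high), beside the stop at 30 mm to its -y a height scale strip 106 mm high with the marked line. Origin on the bench under the load plate's centre; x runs from the plate to the lever's hinge (away from the robot at yaw 0), z up.
- plate: round steel load plate, diameter 54 mm, 8 mm thick, origin at the centre of its underside; its top is 8 mm above that (55 mm above the bench, unloaded). A central pilot, diameter 12 mm, 6.5 mm high with a chamfered end, fits inside a spring's bore. The plate sinks 0.25 mm per newton; with the lever up, load it with no more than 9 N.
- lever_hinge (a point): axis of the lever's hinge, 95 mm above the bench and 85 mm from the plate's centre along the tester's +x; the axis runs along the tester's y.
- lever (a joint): tester's lever, an aluminium bar 18 x 14 mm; angle in rad: 0 = level, on the height stop (the marked height); grows as it is raised, 1.57 = upright, end 1.95; its domed foot, 85 mm from the hinge, meets a free spring at about 0.18. The stiff hinge keeps the lever where it is left (1.5 to 2 N at the handle moves it), but a compressed spring lifts it.
- lever_handle (a point): middle of the lever's cross handle, 165 mm from the hinge: a round steel bar, diameter 12 mm, along the tester's y, free to grip 10 to 55 mm either side of the lever. At lever angle q its middle is 165 cos(q) mm from the hinge towards the tester's -x and 165 sin(q) mm above it. Just above the stop a sound spring needs about 6 N down at the handle, a tired one about 3 N.
- height_stop: steel stop screw with a firm rubber tip (gives 1 mm per 10 N), diameter 11 mm, under the lever, set to the marked height: 52 mm from the plate's centre towards the tester's -x; origin at the centre of its foot, its top 72 mm higher (88 mm above the bench). It must not be loaded with more than 25 N; 1 N too much at the handle puts 1.2 N on the stop.
- dial (a joint): pointer of the tester's force dial (dial diameter 74 mm, facing up): 0 = no load, clockwise from above, 0.2356 rad per newton on the plate, 20 N full scale, a short mark each newton, a long one each 5 N. A spring standing on the plate alone reads 0.3 N.
- max_hand (a joint): drag hand of the same dial (thin hand with a round spot): the live pointer pushes it along and it stays at the highest load since the start; same scale, 0.2356 rad per newton, 0 at the start.
- spring_1: steel coil spring, outer diameter 22 mm, bore 16 mm, free height 40 mm, 32 g, standing upright; origin at the centre of its lower end, z along it, up. One of a pair that look alike; one is sound (about 13 N at the tester's stop), the other tired (about 7 N): only the force tells which. It can be gripped across its middle.
- spring_2: steel coil spring, outer diameter 22 mm, bore 16 mm, free height 40 mm, 32 g, standing upright; origin at the centre of its lower end, z along it, up. One of a pair that look alike; one is sound (about 13 N at the tester's stop), the other tired (about 7 N): only the force tells which. It can be gripped across its middle.
- tray: low wooden tray, 136 x 78 mm, rim 12 mm high, floor 4 mm above the bench, where the two springs stand about 64 mm apart along its x; origin at the centre of its underside. Fixed.
- dish: round white porcelain dish for sound springs: 100 mm across, rim 16 mm high, floor 5 mm above the bench, about 80 mm across inside; origin at the centre of its underside. Fixed.
- tin: rectangular steel tin for tired springs: 110 (x) x 85 (y) mm, wall 3 mm, rim 22 mm high, floor 3 mm above the bench; origin at the centre of its underside. Fixed.
- graver: graver with mushroom-shaped wooden handle, 123 mm long, lying on the bench; origin on the bench, near its middle. Leave alone.
- chock: dark steel bearing block of the mill, 60 x 50 x 30 mm with a round hole; origin at the centre of its underside. Leave alone.
- hammer: hammer with wooden handle, 200 mm long, lying on the bench; origin on the bench, near its middle. Leave alone.
Not all that is in view belongs to the job. Leave any blue, green or purple look-alike of the spring_1 alone.

How it is judged:
By the outcome, as a careful person would: the job done as asked, in the order asked, and still so for the second after the job is handed in, with the robot touching nothing.
It also fails if it takes over 72 s, if anything falls off the work surface, if the arm or the gripper's body presses on something with over 40 N, if the wrist force passes 120 N, or if a joint passes its speed limit or range.

## Working session

There is one attempt and no reset: what is moved stays moved. The work goes in short steps, Python scripts to look and compute and a tool call to move; the robot and the scene stay as the last step left them, time stands still between calls to the robot, and variables do not carry over. Pictures are saved under pics/ and viewed, at most 10 in all, crops included, and the job is handed in when it is done.

Besides the shell and the picture viewer there is one more tool, called after "Emit:" as name(argument=value, ...) on one line, values as JSON. play_rows: Moves the arm, as the interface text tells. Its arguments: {"type":"object","properties":{"steps":{"type":"array"},"jaw":{"type":"number"},"force":{"type":"number"}},"required":["steps"]}

```bash
mkdir -p pics; cat > h.py <<'E'
import numpy as np, cv2
from cell import observe,get_image,get_calibration,hand_in,nose_length
def ray(c,u,v):
    x=(u-c['cx'])/c['fx'];y=(v-c['cy'])/c['fy'];a,b=x,y
    for _ in range(20):
        s=1+c['k1']*(a*a+b*b);a,b=x/s,y/s
    return np.array(c['origin']),np.array(c['attitude'])@np.array([a,b,1.])
def onz(c,u,v,z):
    o,d=ray(c,u,v);return o+d*(z-o[2])/d[2]
def proj(c,p):
    q=np.array(c['attitude']).T@(np.array(p)-np.array(c['origin']));a,b=q[:2]/q[2];s=1+c['k1']*(a*a+b*b)
    return np.array([c['fx']*a*s+c['cx'],c['fy']*b*s+c['cy']])
def save(n,img,box=None,sc=1):
    if box: img=img[box[1]:box[3],box[0]:box[2]]
    cv2.imwrite('pics/'+n+'.png',cv2.resize(img[:,:,::-1],None,fx=sc,fy=sc,interpolation=cv2.INTER_CUBIC))
E
python3 - <<'E'
from h import *
for n in('top','side'):
    im=get_image(n);np.save(n+'0.npy',im);save(n+'0',im,sc=1.5);c=get_calibration(n);print(n,c)
o=observe();print(o['ee_pos'],o['orientation'],o['opening'],nose_length)
E
```

```text
top {'fx': 456.58445619221436, 'fy': 456.58445619221436, 'cx': 253.39728027050384, 'cy': 194.32921402665622, 'k1': -0.002501792450037029, 'origin': array([0.46654777, 0.06602951, 1.38568534]), 'attitude': array([[-0.01692522, -0.99371629,  0.11064122],
       [-0.99965051,  0.01457033, -0.02205805],
       [ 0.02030737, -0.11097589, -0.9936156 ]])}
side {'fx': 381.8468569436779, 'fy': 381.8468569436779, 'cx': 261.1108358839077, 'cy': 197.08972971893667, 'k1': 0.004482698668786691, 'origin': array([0.27175631, 0.61266747, 0.75107023]), 'attitude': array([[-0.88097024, -0.32659735,  0.34238225],
       [-0.47296745,  0.629067  , -0.61690883],
       [-0.01390059, -0.70541398, -0.70865922]])}
[0.12190003 0.53588205 0.23849358] [[ 9.75063307e-01 -2.21926667e-01 -3.18418944e-04]
 [-2.21926887e-01 -9.75061889e-01 -1.66424847e-03]
 [ 5.88629376e-05  1.69341334e-03 -9.99998564e-01]] 0.08584703828348753 0.008
```

View pics/top0.png

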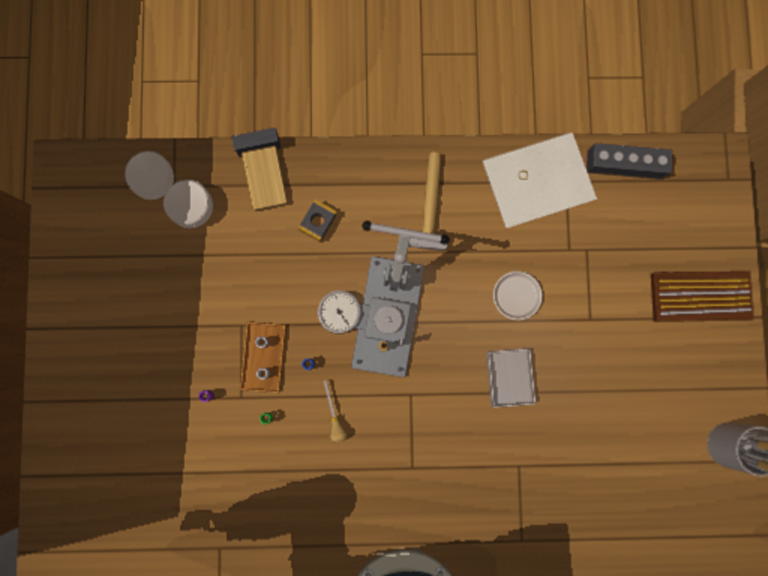

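View pics/side0.png

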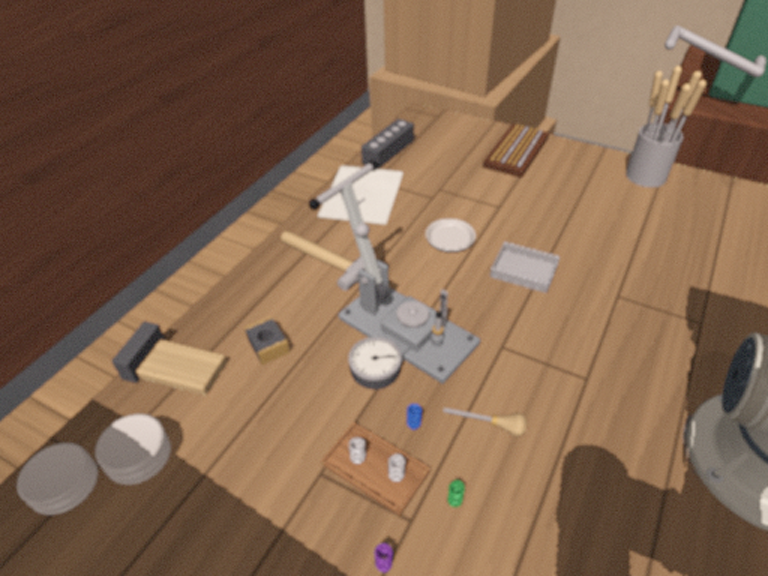

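Top view, in 1.5x pixels:
- **Springs:** (262,342) and (263,374), both grey and in the wooden tray. These two fit the description.
- **Look-alikes to leave alone:** blue (308,363), green (266,418) and purple (206,395).
- **Plate:** (389,320).
- **Dish and tin:** dish (518,296), tin (512,378).
- **Lever:** raised, leaning past upright.

Next I'll measure these and confirm the springs in one crop.

```bash
python3 - <<'E'
from h import *
t=np.load('top0.npy');s=np.load('side0.npy');ct=get_calibration('top');cs=get_calibration('side')
A=cv2.resize(t[205:270,150:290],None,fx=5,fy=5,interpolation=cv2.INTER_CUBIC)[:290,:700]
B=cv2.resize(s[275,None].repeat(1,0) if 0 else s[270:345,205:305],None,fx=4,fy=4,interpolation=cv2.INTER_CUBIC)
C=np.zeros((600,800,3),np.uint8);C[:290,:700]=A[:290];C[295:595,:400]=B
D=cv2.resize(t[165:255,210:290],None,fx=3.3,fy=3.3,interpolation=cv2.INTER_CUBIC);C[300:300+D.shape[0],420:420+D.shape[1]]=D[:300]
save('crop1',C)
def comps(im,m,box,amin=15):
    z=np.zeros(m.shape,np.uint8);x0,y0,x1,y1=box;z[y0:y1,x0:x1]=m[y0:y1,x0:x1]
    n,l,st,ce=cv2.connectedComponentsWithStats(z)
    return [(st[i].tolist(),ce[i].round(1).tolist()) for i in range(1,n) if st[i,4]>=amin]
for nm,im,tb,db,nb in(('top',t,(158,212,195,264),(322,175,368,218),(320,226,364,276)),('side',s,(215,280,290,340),(280,140,320,172),(322,158,376,196))):
    hs=cv2.cvtColor(im,cv2.COLOR_RGB2HSV);g=(hs[...,1]<70)
    print(nm,'springs',comps(im,g&(hs[...,2]>90),tb))
    print('dish',comps(im,g,db,100));print('tin',comps(im,g,nb,100))
E
```

```text
top springs [([171, 225, 8, 7, 30], [174.2, 227.8]), ([171, 246, 8, 7, 32], [174.8, 249.1])]
dish [([329, 181, 33, 32, 822], [344.8, 196.6])]
tin [([325, 232, 32, 40, 1085], [340.3, 251.6])]
side springs [([270, 280, 11, 7, 17], [274.6, 284.1]), ([233, 291, 11, 19, 179], [238.0, 299.9]), ([259, 302, 12, 19, 188], [264.1, 311.2])]
dish [([284, 145, 33, 23, 604], [299.9, 156.2])]
tin [([327, 161, 46, 34, 1053], [349.5, 177.5])]
```

View pics/crop1.png

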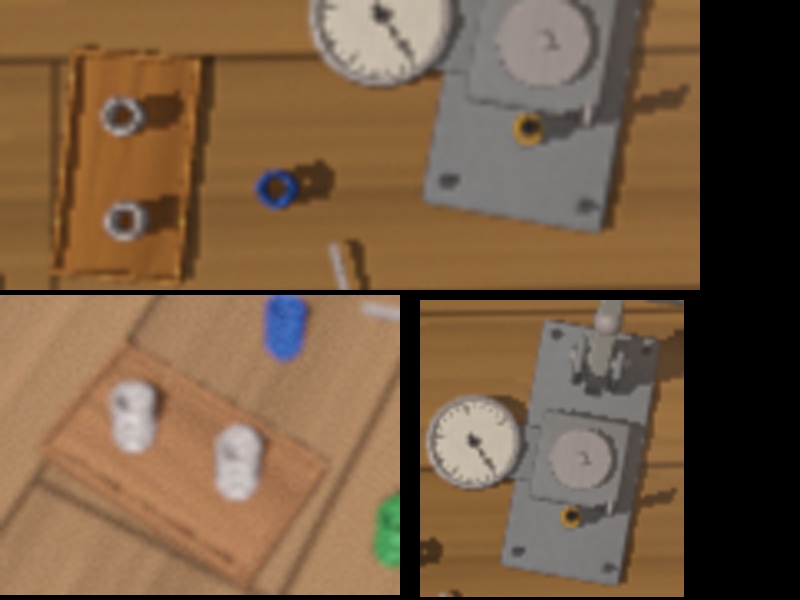

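The crop shows two grey springs in the tray, at A-panel (122,116) and (125,220). The blue, green and purple ones stand outside it. It also shows the plate, the stop and the four base corners. Now I'll triangulate.

```bash
python3 - <<'E'
from h import *
t=np.load('top0.npy');s=np.load('side0.npy');ct=get_calibration('top');cs=get_calibration('side')
D=lambda u,v:((u-420)/3.3+210-.35,(v-300)/3.3+165-.35)
A=lambda u,v:(u/5+150-.4,v/5+205-.4)
r=lambda x:np.round(x*1000,1)
for p in((122,116),(125,220)):print('spring top',r(onz(ct,*A(*p),.044)))
for p in((238,299.9),(264.1,311.2)):print('spring side',r(onz(cs,*p,.024)))
print('plate',r(onz(ct,*D(582,459),.055)),'A',r(onz(ct,*A(545,40),.055)))
print('stop',r(onz(ct,*D(570,516),.088)))
co=np.array([onz(ct,*D(*p),.016) for p in((545,322),(657,345),(620,583),(502,567))]);print('corners',r(co))
x1=(co[0]-co[3])+(co[1]-co[2]);print('yaw',np.degrees(np.arctan2(x1[1],x1[0])),r(np.linalg.norm(x1)/2),'mid',r(co.mean(0)))
print('dish',r(onz(ct,344.8,196.6,.016)),r(onz(cs,299.9,156.2,.012)))
print('tin',r(onz(ct,340.3,251.6,.018)),r(onz(cs,349.5,177.5,.012)))
hs=cv2.cvtColor(s,cv2.COLOR_RGB2HSV)
for n,p in(('plate side',(413/1.5,314/1.5)),):print(n,r(onz(cs,*p,.055)))
# handle ends in both views, triangulate
def tri(a,b):
    o1,d1=ray(ct,*a);o2,d2=ray(cs,*b);M=np.c_[d1,-d2];k=np.linalg.lstsq(M,o2-o1,rcond=None)[0]
    return r((o1+d1*k[0]+o2+d2*k[1])/2),r(np.linalg.norm(o1+d1*k[0]-o2-d2*k[1]))
print('handle L',tri((367/1.5,226/1.5),(314/1.5,203/1.5)));print('handle R',tri((445/1.5,239/1.5),(372/1.5,170/1.5)))
E
```

```text
spring top [520.9 270.   44. ]
spring top [460.5 268.2  44. ]
spring side [521.  273.3  24. ]
spring side [459.9 270.5  24. ]
plate [560.1  21.8  55. ] A [560.8  22.2  55. ]
stop [508.9  34.1  88. ]
corners [[689.6  52.2  16. ]
 [666.8 -50.4  16. ]
 [450.2 -11.8  16. ]
 [466.3  94.5  16. ]]
yaw -10.421595640785313 223.6 mid [568.2  21.1  16. ]
dish [ 608.1 -241.3   16. ] [ 607.  -240.3   12. ]
tin [ 443.1 -220.8   18. ] [ 441.6 -217.1   12. ]
plate side [556.3  28.3  55. ]
handle L (array([704.5,  61.3, 251.9]), np.float64(1.2))
handle R (array([682.9, -71.4, 238.5]), np.float64(0.5))
```

Emit:
play_rows(steps=[{"slide":[4,-3.1,0],"rot":[0,0,0]},{"slide":[7,-5.5,0],"rot":[0,0,0]},{"slide":[10,-7.9,-1],"rot":[0,0,0]},{"slide":[13,-10.3,-2],"rot":[0,0,0]},{"slide":[16,-12.7,-4],"rot":[0,0,0]},{"slide":[19,-15,-6],"rot":[0,0,0]},{"slide":[22,-17.3,-8],"rot":[0,0,0]},{"slide":[25,-19.7,-10],"rot":[0,0,0]}], jaw=-0.2, force=20)

```text
time_s: 0.77
ee_pos: [0.3681, 0.3416, 0.1415]
orientation: [[0.975, -0.222, -0.0], [-0.222, -0.975, 0.0], [-0.0, 0.0, -1.0]]
wrist_force: [1.1, 1.2, 1.1]
opening: 0.0344
gripper_force: 0.0
```

Emit:
play_rows(steps=[{"slide":[3,-2.3,-1.2],"rot":[0,0,0]},{"slide":[6,-4.6,-2.5],"rot":[0,0,0]},{"slide":[8,-6.3,-3.4],"rot":[0,0,0]},{"slide":[8.8,-6.9,-3.8],"rot":[0,0,0]},{"slide":[8.8,-6.9,-3.8],"rot":[0,0,0]},{"slide":[8.8,-6.9,-3.8],"rot":[0,0,0]}])

```text
time_s: 1.27
ee_pos: [0.455, 0.274, 0.1042]
orientation: [[0.975, -0.223, -0.001], [-0.223, -0.975, -0.001], [-0.001, 0.001, -1.0]]
wrist_force: [-0.7, 0.9, 0.4]
opening: 0.0341
gripper_force: 0.0
```

```bash
python3 - <<'E'
from h import *
s=get_image('side');t=get_image('top');o=observe();print(o['ee_pos'],o['wrist_force'])
C=np.zeros((600,800,3),np.uint8)
C[:600,:400]=cv2.resize(s[200:350,200:300],None,fx=4,fy=4);C[:400,400:]=cv2.resize(t[190:290,125:225],None,fx=4,fy=4);save('pre',C)
E
```

```text
[0.45467277 0.27506538 0.10500696] [-1.18868124  1.01185753 -0.29698971]
```

View pics/pre.png

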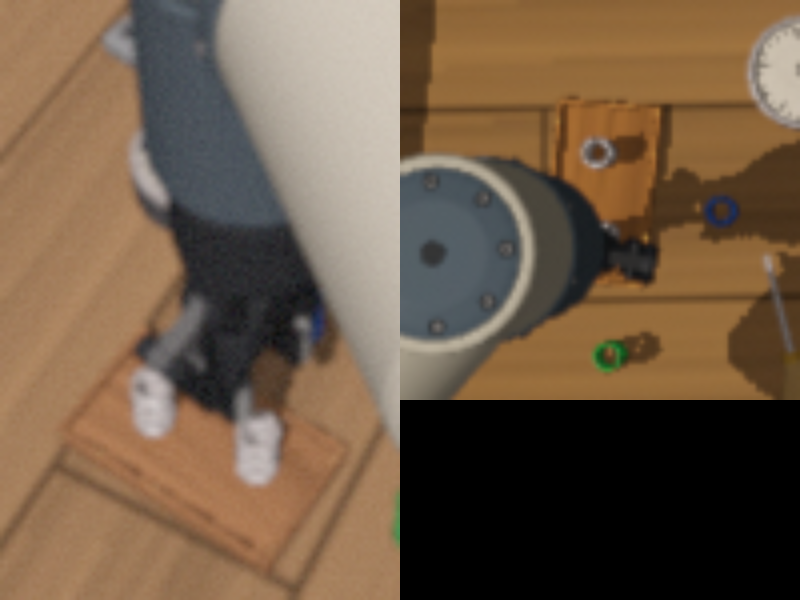

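The gripper is above the lower spring (near (255,450) in the side panel) and is about 5 mm short of the commanded point. I'll correct that and see how well moves track.

Emit:
play_rows(steps=[{"slide":[0.5,-0.5,-1],"rot":[0,0,0]},{"slide":[0.5,-0.5,-3],"rot":[0,0,0]},{"slide":[0.5,-0.5,-4.5],"rot":[0,0,0]},{"slide":[0.5,-0.5,-4.5],"rot":[0,0,0]},{"slide":[0.5,-0.5,-4.5],"rot":[0,0,0]}])

```text
time_s: 1.78
ee_pos: [0.4595, 0.2691, 0.0591]
orientation: [[0.975, -0.221, -0.001], [-0.221, -0.975, -0.001], [-0.001, 0.002, -1.0]]
wrist_force: [-0.6, 0.2, 0.1]
opening: 0.0341
gripper_force: 0.0
```

```bash
python3 - <<'E'
from h import *
s=get_image('side');o=observe();print(o['ee_pos'],o['qd'].round(3) if hasattr(o['qd'],'round') else o['qd'])
E
```

```text
[0.46024102 0.26959499 0.06001975] [-0.001 -0.014  0.022  0.     0.    -0.   ]
```

Emit:
play_rows(steps=[{"slide":[0,0,-1.5],"rot":[0,0,0]},{"slide":[0,0,-3],"rot":[0,0,0]},{"slide":[0,0,-4],"rot":[0,0,0]},{"slide":[0,0,-4.3],"rot":[0,0,0]},{"slide":[0,0,-4.3],"rot":[0,0,0]},{"slide":[0,0,-4.3],"rot":[0,0,0]}])

```text
time_s: 2.33
ee_pos: [0.4606, 0.2696, 0.0173]
orientation: [[0.975, -0.222, 0.001], [-0.222, -0.975, 0.001], [0.001, -0.001, -1.0]]
wrist_force: [-0.5, 0.5, 0.1]
opening: 0.0342
gripper_force: 0.0
```

Emit:
play_rows(steps=[{"slide":[0,0,0],"rot":[0,0,0]},{"slide":[0,0,0],"rot":[0,0,0]},{"slide":[0,0,0],"rot":[0,0,0]},{"slide":[0,0,0],"rot":[0,0,0]},{"slide":[0,0,0],"rot":[0,0,0]},{"slide":[0,0,0],"rot":[0,0,0]}], jaw=-1, force=25)

```text
time_s: 2.83
ee_pos: [0.4608, 0.2697, 0.0175]
orientation: [[0.975, -0.222, 0.002], [-0.222, -0.975, 0.001], [0.001, -0.001, -1.0]]
wrist_force: [-0.0, 0.4, 6.5]
opening: 0.0214
gripper_force: 24.7
```

Emit:
play_rows(steps=[{"slide":[0,0,1.5],"rot":[0,0,0]},{"slide":[0,0,4.5],"rot":[0,0,0]},{"slide":[0,0,8],"rot":[0,0,0]},{"slide":[1,-2.5,11],"rot":[0,0,0]},{"slide":[2,-5,12.5],"rot":[0,0,0]},{"slide":[3.2,-8,12.5],"rot":[0,0,0]},{"slide":[4.5,-11.2,12.5],"rot":[0,0,0]},{"slide":[5.8,-14.4,12.5],"rot":[0,0,0]}])

```text
time_s: 3.5
ee_pos: [0.5183, 0.124, 0.1419]
orientation: [[0.975, -0.221, 0.0], [-0.221, -0.975, 0.001], [0.0, -0.001, -1.0]]
wrist_force: [0.1, -0.5, 0.1]
opening: 0.0211
gripper_force: 24.6
```

Emit:
play_rows(steps=[{"slide":[1.2,-3,0],"rot":[0,0,0]},{"slide":[2.5,-6.2,0],"rot":[0,0,0]},{"slide":[3.5,-8.8,-1],"rot":[0,0,0]},{"slide":[4.1,-10.4,-2.5],"rot":[0,0,0]},{"slide":[4.1,-10.4,-3.5],"rot":[0,0,0]},{"slide":[4.1,-10.4,-3.5],"rot":[0,0,0]},{"slide":[4.1,-10.4,-3.5],"rot":[0,0,0]}])

```text
time_s: 4.08
ee_pos: [0.5585, 0.0213, 0.106]
orientation: [[0.975, -0.222, -0.002], [-0.222, -0.975, -0.0], [-0.002, 0.001, -1.0]]
wrist_force: [0.1, -0.2, 0.9]
opening: 0.0213
gripper_force: 24.6
```

```bash
python3 - <<'E'
from h import *
s=get_image('side');t=get_image('top');o=observe();print(o['ee_pos'],o['wrist_force'],o['opening'])
np.save('s1.npy',s);np.save('t1.npy',t)
C=np.zeros((600,800,3),np.uint8)
C[:600,:400]=cv2.resize(s[140:260,220:300],None,fx=5,fy=5);C[:400,400:]=cv2.resize(t[160:260,205:305],None,fx=4,fy=4);save('over',C)
E
```

```text
[0.55942327 0.02202398 0.10735976] [0.41015291 1.37346106 0.04572305] 0.02117584997773545
```

View pics/over.png

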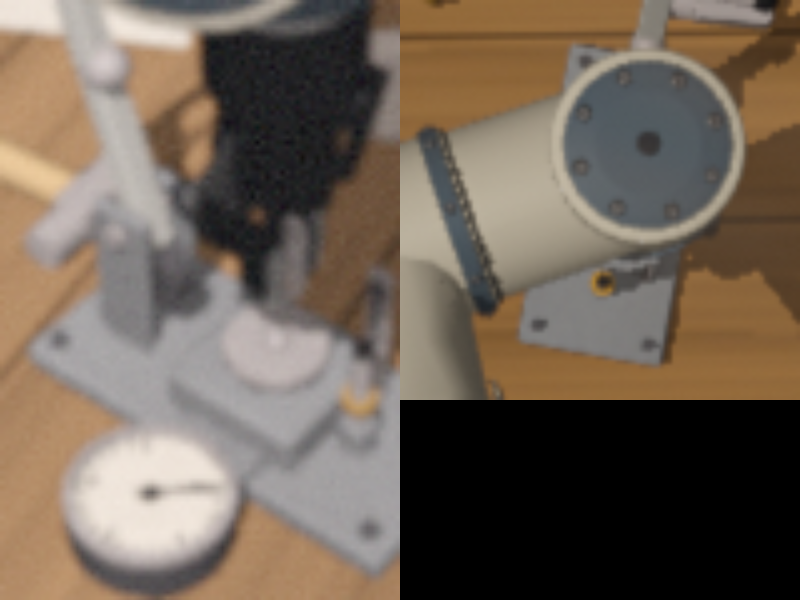

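```bash
python3 - <<'E'
from h import *
ct=get_calibration('top');cs=get_calibration('side');r=lambda x:np.round(x*1000,1)
s0=np.load('side0.npy');t0=np.load('top0.npy')
for nm,im,c,box in(('top',t0,ct,(245,198,275,228)),('side',s0,cs,(260,195,292,222))):
    x0,y0,x1,y1=box;p=im[y0:y1,x0:x1].astype(int)
    m=((p[...,0]-p[...,2])>=-2)&(p.sum(2)>390)&(abs(p[...,0]-p[...,1])<25)
    m=m.astype(np.uint8)
    n,l,st,ce=cv2.connectedComponentsWithStats(m);i=1+np.argmax(st[1:,4])
    cn=max(cv2.findContours((l==i).astype(np.uint8),0,1)[0],key=cv2.contourArea);e=cv2.fitEllipse(cv2.convexHull(cn))
    print(nm,st[i],e,r(onz(c,e[0][0]+x0,e[0][1]+y0,.055)))
print('side pilot',r(onz(cs,275.2,207.5,.0615)))
for z in(.094,.134):print('exp spring px in crop',(proj(cs,[.5594,.022,z])-[220,140])*5)
print('exp plate ctr',(proj(cs,[.560,.022,.055])-[220,140])*5)
s=np.load('s1.npy');save('over2',s[178:212,255:300],sc=13)
E
```

```text
top [  4   6  19  18 247] ((12.92570686340332, 14.640923500061035), (17.5074405670166, 17.978153228759766), 116.12706756591797) [560.7  24.2  55. ]
side [  0   0  32  27 668] ((12.68516731262207, 15.902616500854492), (28.394704818725586, 37.99795150756836), 115.60816192626953) [559.7  36.1  55. ]
side pilot [556.7  28.4  61.5]
exp spring px in crop [277.71733087 281.32268463]
exp spring px in crop [278.81082207 221.34517893]
exp plate ctr [275.64361021 335.97445004]
```

View pics/over2.png

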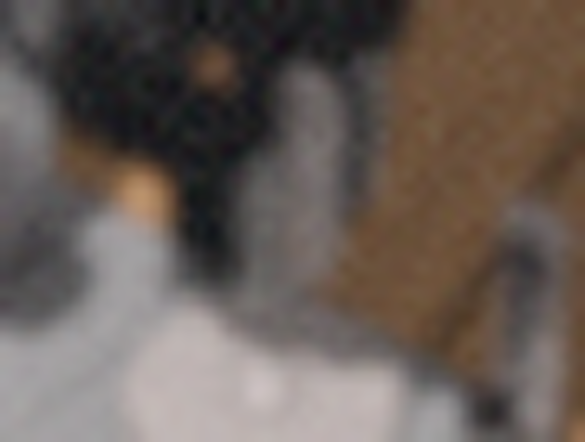

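The spring hangs square at over2 (290,290), and the plate with its pilot glint is at (262,385). The glint is on the near chamfer, so I can't use it as the centre. I'll refine the plate centre from intensity edges in the initial pictures.

```bash
python3 - <<'E'
from h import *
ct=get_calibration('top');cs=get_calibration('side');r=lambda x:np.round(x*1000,1)
t=np.load('top0.npy').astype(int);s=np.load('side0.npy').astype(int)
def edges(im,c,ctr,R0,R1,n=48):
    # strongest falling edge of (R+ (R-B)) along radial rays in world circle
    f=cv2.GaussianBlur((im[...,0]+2*(im[...,0]-im[...,2])).astype(np.float32),(0,0),.7);P=[]
    for a in np.linspace(0,2*np.pi,n,endpoint=False):
        rr=np.arange(R0,R1,.0005);px=np.array([proj(c,[ctr[0]+q*np.cos(a),ctr[1]+q*np.sin(a),.055]) for q in rr],np.float32)
        v=cv2.remap(f,px[:,0],px[:,1],cv2.INTER_LINEAR)[...,0] if 0 else cv2.remap(f,px[:,0].reshape(1,-1),px[:,1].reshape(1,-1),cv2.INTER_LINEAR)[0]
        k=np.argmin(np.gradient(v));P.append([ctr[0]+rr[k]*np.cos(a),ctr[1]+rr[k]*np.sin(a)])
    P=np.array(P);w=np.ones(n,bool)
    for _ in range(5):
        A=np.c_[2*P,np.ones(n)];x=np.linalg.lstsq(A[w],(P**2).sum(1)[w],rcond=None)[0];R=np.sqrt(x[2]+x[0]**2+x[1]**2)
        e=abs(np.hypot(*(P-x[:2]).T)-R);w=e<max(.0012,1.5*np.median(e))
    return r(x[:2]),r(R),w.sum()
for c0 in((.560,.022),(.558,.025)):
    print('top',edges(t,ct,c0,.020,.034),'side',edges(s,cs,c0,.020,.034))
print(t[212,244:276].tolist())
E
```

```text
top (array([560.5,  23.3]), np.float64(26.3), np.int64(41)) side (array([559.3,  25.5]), np.float64(27.3), np.int64(29))
top (array([560.7,  23. ]), np.float64(26.4), np.int64(45)) side (array([558.7,  28.1]), np.float64(25.5), np.int64(30))
[[120, 119, 117], [125, 122, 119], [129, 126, 125], [130, 129, 126], [132, 129, 126], [147, 140, 137], [153, 143, 138], [154, 144, 139], [155, 145, 140], [155, 145, 139], [155, 145, 140], [154, 144, 139], [152, 142, 137], [152, 141, 136], [154, 144, 138], [141, 131, 125], [118, 109, 104], [152, 141, 136], [154, 142, 137], [152, 141, 135], [152, 141, 136], [151, 140, 135], [151, 140, 134], [141, 130, 124], [88, 81, 77], [90, 85, 81], [126, 122, 119], [118, 113, 109], [82, 75, 69], [81, 73, 69], [83, 75, 71], [84, 76, 72]]
```

Emit:
play_rows(steps=[{"slide":[0.1,0.1,-0.5],"rot":[0,0,0]},{"slide":[0.1,0.1,-1.4],"rot":[0,0,0]},{"slide":[0.1,0.1,-2.3],"rot":[0,0,0]},{"slide":[0.1,0.1,-2.9],"rot":[0,0,0]},{"slide":[0.1,0.1,-3.2],"rot":[0,0,0]},{"slide":[0.1,0.1,-3.4],"rot":[0,0,0]},{"slide":[0.1,0.1,-3.4],"rot":[0,0,0]}])

```text
time_s: 4.77
ee_pos: [0.5599, 0.0221, 0.072]
orientation: [[0.975, -0.222, -0.001], [-0.222, -0.975, -0.0], [-0.001, 0.001, -1.0]]
wrist_force: [0.5, -1.0, -0.5]
opening: 0.0212
gripper_force: 24.6
```

Emit:
play_rows(steps=[{"slide":[0,0,0],"rot":[0,0,0]}])

```text
time_s: 4.85
ee_pos: [0.5603, 0.0221, 0.0726]
orientation: [[0.975, -0.222, 0.0], [-0.222, -0.975, -0.0], [0.0, 0.0, -1.0]]
wrist_force: [0.5, -0.5, -0.8]
opening: 0.0213
gripper_force: 24.6
```

Emit:
play_rows(steps=[{"slide":[0,0,-0.1],"rot":[0,0,0]},{"slide":[0,0,-0.2],"rot":[0,0,0]},{"slide":[0,0,-0.2],"rot":[0,0,0]},{"slide":[0,0,-0.2],"rot":[0,0,0]}])

```text
time_s: 5.18
ee_pos: [0.5602, 0.0222, 0.0706]
orientation: [[0.975, -0.222, 0.0], [-0.222, -0.975, 0.0], [0.0, -0.0, -1.0]]
wrist_force: [0.2, 0.5, 1.0]
opening: 0.0211
gripper_force: 24.6
```

```bash
python3 - <<'E'
from h import *
s=get_image('side');o=observe();print(o['ee_pos'],o['wrist_force'])
save('seat',s[180:225,250:310],sc=10)
E
```

```text
[0.56021785 0.02216253 0.07063197] [ 0.89971068  0.53968385 -0.97343847]
```

View pics/seat.png

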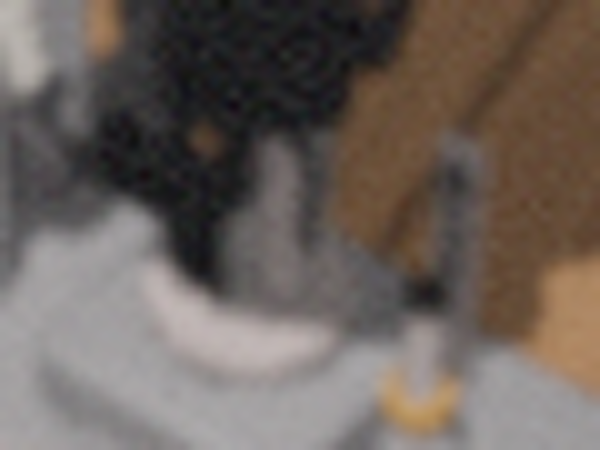

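The spring's lower end (about (270,300)) is over the plate, hides the pilot, and shows no contact force. I'll go down the last 2 mm.

Emit:
play_rows(steps=[{"slide":[0,0,-0.1],"rot":[0,0,0]},{"slide":[0,0,-0.2],"rot":[0,0,0]},{"slide":[0,0,-0.2],"rot":[0,0,0]},{"slide":[0,0,-0.2],"rot":[0,0,0]},{"slide":[0,0,-0.2],"rot":[0,0,0]}])

```text
time_s: 5.65
ee_pos: [0.5602, 0.0222, 0.0686]
orientation: [[0.975, -0.222, 0.0], [-0.222, -0.975, -0.0], [0.0, -0.0, -1.0]]
wrist_force: [0.6, 0.1, -0.1]
opening: 0.021
gripper_force: 24.7
```

Emit:
play_rows(steps=[{"slide":[0,0,-0.05],"rot":[0,0,0]},{"slide":[0,0,-0.1],"rot":[0,0,0]},{"slide":[0,0,-0.1],"rot":[0,0,0]}])

```text
time_s: 5.9
ee_pos: [0.5603, 0.0222, 0.0678]
orientation: [[0.975, -0.222, 0.0], [-0.222, -0.975, -0.0], [0.0, -0.0, -1.0]]
wrist_force: [-0.7, -0.1, 2.7]
opening: 0.0211
gripper_force: 24.9
```

```bash
python3 - <<'E'
from h import *
F=[]
for i in range(4):
    get_image('side');o=observe();F.append(o['wrist_force'])
print(o['ee_pos'],np.mean(F,0),np.std(F,0))
E
```

```text
[0.56024465 0.02217812 0.06776669] [-0.93338792  0.28104396  3.49202689] [0.41053191 0.32941143 0.78681156]
```

Emit:
play_rows(steps=[{"slide":[0,0,0.06],"rot":[0,0,0]},{"slide":[0,0,0.06],"rot":[0,0,0]}])

```text
time_s: 6.27
ee_pos: [0.5602, 0.0222, 0.0682]
orientation: [[0.975, -0.222, 0.0], [-0.222, -0.975, 0.0], [0.0, -0.0, -1.0]]
wrist_force: [-0.4, 0.2, 1.5]
opening: 0.0215
gripper_force: 24.8
```

Emit:
play_rows(steps=[{"slide":[0,0,0],"rot":[0,0,0]},{"slide":[0,0,0],"rot":[0,0,0]},{"slide":[0,0,0],"rot":[0,0,0]},{"slide":[0,0,0],"rot":[0,0,0]}], jaw=-0.2)

```text
time_s: 6.6
ee_pos: [0.56, 0.0221, 0.0679]
orientation: [[0.975, -0.222, -0.001], [-0.222, -0.975, -0.0], [-0.0, 0.0, -1.0]]
wrist_force: [0.4, 0.0, 0.9]
opening: 0.0342
gripper_force: 0.0
```

Emit:
play_rows(steps=[{"slide":[0,0,0.5],"rot":[0,0,0]},{"slide":[0,0,1.5],"rot":[0,0,0]},{"slide":[0,0,3.5],"rot":[0,0,0]},{"slide":[0,0,6],"rot":[0,0,0]},{"slide":[-1,1,9.5],"rot":[0,0,0]},{"slide":[-2.5,3,13],"rot":[0,0,0]},{"slide":[-4,5,15],"rot":[0,0,0]},{"slide":[-5,6,16],"rot":[0,0,0]}])

```text
time_s: 7.27
ee_pos: [0.5107, 0.0837, 0.2333]
orientation: [[0.975, -0.221, 0.007], [-0.221, -0.975, 0.003], [0.006, -0.004, -1.0]]
wrist_force: [-0.0, -1.0, 0.0]
opening: 0.0343
gripper_force: 0.0
```

```bash
python3 - <<'E'
from h import *
s=get_image('side');t=get_image('top');o=observe();print(o['ee_pos'],o['wrist_force'],o['opening'])
np.save('s2.npy',s);np.save('t2.npy',t)
C=np.zeros((600,800,3),np.uint8)
C[:600,:400]=cv2.resize(s[100:250,200:300],None,fx=4,fy=4);C[:500,400:]=cv2.resize(t[140:265,205:305],None,fx=4,fy=4);save('placed',C)
E
```

```text
[0.51044841 0.08372635 0.23220656] [-0.27843796 -0.48423442 -0.64272973] 0.034255418001335865
```

View pics/placed.png

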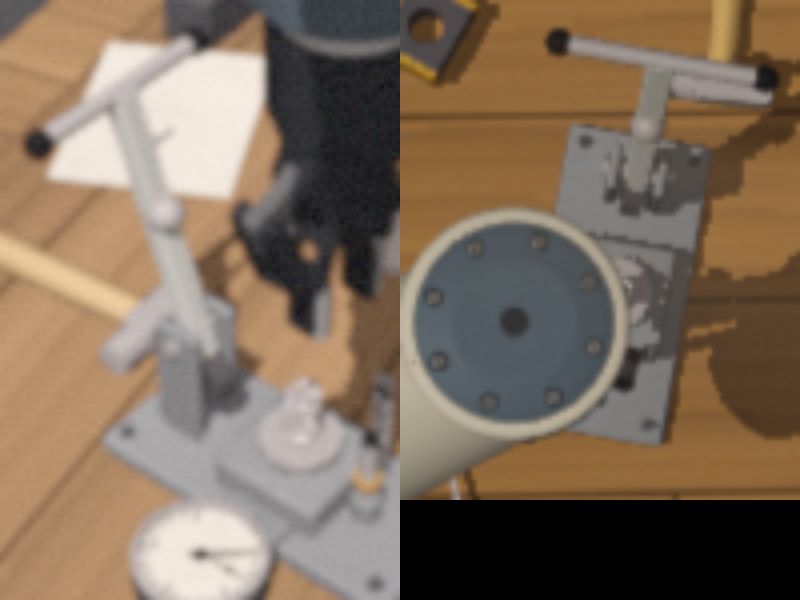

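The spring stands upright on the pilot, at side panel (305,410). The lever handle runs from (559,42) to (767,77) in the top panel, as triangulated. Before turning the gripper, I'll work out the handle arc and check the wrist range.

```bash
python3 - <<'E'
from h import *
o=observe();print(np.round(o['q'],3),o['time_s'])
y=np.radians(-10.8);u=np.array([np.cos(y),np.sin(y),0]);C=np.array([649.3,36.2,95])
for q in(1.9,1.6,1.3,1.0,.7,.45,.25,.15,.05,0):print(q,np.round(C-165*np.cos(q)*u+[0,0,165*np.sin(q)-11],1))
E
```

```text
[ 4.660e-01  1.880e-01  3.000e-03  1.000e-03 -1.379e+00  8.830e-01] 7.3667
1.9 [701.7  26.2 240.1]
1.6 [654.   35.3 248.9]
1.3 [605.9  44.5 243. ]
1.0 [561.7  52.9 222.8]
0.7 [525.3  59.8 190.3]
0.45 [503.4  64.  155.8]
0.25 [492.3  66.2 124.8]
0.15 [489.   66.8 108.7]
0.05 [487.4  67.1  92.2]
0 [487.2  67.1  84. ]
```

Emit:
play_rows(steps=[{"slide":[0.5,-0.2,1],"rot":[0,0,-7]},{"slide":[1.5,-0.4,3],"rot":[0,0,-14]},{"slide":[3,-0.9,5.5],"rot":[0,0,-21]},{"slide":[4.5,-1.4,7.5],"rot":[0,0,-28]},{"slide":[6,-1.8,8],"rot":[0,0,-35]},{"slide":[8,-2.4,8],"rot":[0,0,-42]},{"slide":[10,-3,8],"rot":[0,0,-49]},{"slide":[12,-3.6,8],"rot":[0,0,-56]}], jaw=0)

```text
time_s: 8.03
ee_pos: [0.6311, 0.0451, 0.3077]
orientation: [[0.355, -0.935, -0.001], [-0.935, -0.355, -0.0], [-0.0, 0.001, -1.0]]
wrist_force: [1.4, 0.5, -0.7]
opening: 0.0429
gripper_force: 0.0
```

Emit:
play_rows(steps=[{"slide":[2,-0.6,0],"rot":[0,0,-7]},{"slide":[4,-1.2,-0.5],"rot":[0,0,-14]},{"slide":[6,-1.8,-1],"rot":[0,0,-21]},{"slide":[7.1,-2.1,-1],"rot":[0,0,-28]},{"slide":[7.1,-2.1,-1],"rot":[0,0,-32]},{"slide":[7.1,-2.1,-1],"rot":[0,0,-32]},{"slide":[7.1,-2.1,-1],"rot":[0,0,-32]}])

```text
time_s: 8.62
ee_pos: [0.7012, 0.0245, 0.2974]
orientation: [[-0.186, -0.983, -0.001], [-0.983, 0.186, -0.0], [0.001, 0.001, -1.0]]
wrist_force: [0.9, -0.3, -0.5]
opening: 0.0428
gripper_force: 0.0
```

```bash
python3 - <<'E'
from h import *
s=get_image('side');t=get_image('top');o=observe();print(o['ee_pos'],o['wrist_force'],o['opening'],o['orientation'].round(3).tolist())
np.save('s3.npy',s)
save('handle',s[70:220,190:340],sc=4)
E
```

```text
[0.70097177 0.02489092 0.29841668] [ 0.2249157  -0.43225925  0.28193275] 0.04259935737627433 [[-0.186, -0.983, 0.0], [-0.983, 0.186, -0.0], [-0.0, -0.0, -1.0]]
```

View pics/handle.png

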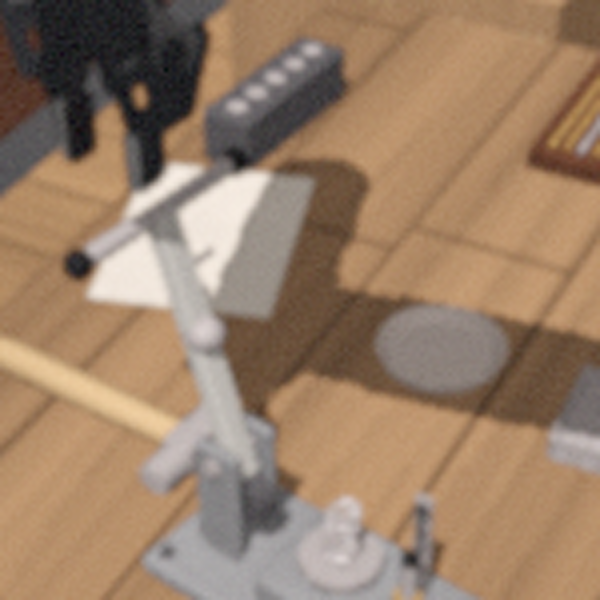

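The open fingers (tips (80,150) and (145,180)) straddle the handle bar on the dial side of the lever. I'll lower and grip.

Emit:
play_rows(steps=[{"slide":[0,0.1,-1],"rot":[0,0,0]},{"slide":[0,0.1,-2.5],"rot":[0,0,0]},{"slide":[0,0.1,-4],"rot":[0,0,0]},{"slide":[0,0.1,-5],"rot":[0,0,0]},{"slide":[0,0.1,-5.5],"rot":[0,0,0]},{"slide":[0,0.1,-5.5],"rot":[0,0,0]}])

```text
time_s: 9.22
ee_pos: [0.7004, 0.0262, 0.2423]
orientation: [[-0.187, -0.982, -0.002], [-0.982, 0.187, -0.0], [0.001, 0.002, -1.0]]
wrist_force: [-0.2, -0.7, -0.4]
opening: 0.043
gripper_force: 0.0
```

Emit:
play_rows(steps=[{"slide":[0,0,0],"rot":[0,0,0]},{"slide":[0,0,0],"rot":[0,0,0]},{"slide":[0,0,0],"rot":[0,0,0]},{"slide":[0,0,0],"rot":[0,0,0]},{"slide":[0,0,0],"rot":[0,0,0]}], jaw=-1, force=25)

```text
time_s: 9.63
ee_pos: [0.7015, 0.0261, 0.2442]
orientation: [[-0.188, -0.982, 0.002], [-0.982, 0.188, 0.0], [-0.0, -0.002, -1.0]]
wrist_force: [-0.4, -0.1, 3.1]
opening: 0.0109
gripper_force: 24.5
```

Emit:
play_rows(steps=[{"slide":[-0.8,0.15,0.25],"rot":[0,0,0]},{"slide":[-1.56,0.3,0.45],"rot":[0,0,0]},{"slide":[-2.35,0.45,0.62],"rot":[0,0,0]},{"slide":[-3.15,0.6,0.75],"rot":[0,0,0]},{"slide":[-4.77,0.91,0.88],"rot":[0,0,0]},{"slide":[-6.38,1.22,0.84],"rot":[0,0,0]},{"slide":[-7.99,1.52,0.65],"rot":[0,0,0]},{"slide":[-7.99,1.52,0.65],"rot":[0,0,0]}])

```text
time_s: 10.3
ee_pos: [0.6192, 0.0422, 0.2507]
orientation: [[-0.187, -0.982, 0.001], [-0.982, 0.187, 0.001], [-0.002, -0.001, -1.0]]
wrist_force: [0.1, 2.3, 4.5]
opening: 0.0109
gripper_force: 26.1
```

Emit:
play_rows(steps=[{"slide":[-0.8,0.16,-0.16],"rot":[0,0,0]},{"slide":[-1.59,0.31,-0.37],"rot":[0,0,0]},{"slide":[-3.12,0.6,-0.89],"rot":[0,0,0]},{"slide":[-4.6,0.88,-1.56],"rot":[0,0,0]},{"slide":[-6.0,1.15,-2.38],"rot":[0,0,0]},{"slide":[-7.32,1.4,-3.34],"rot":[0,0,0]},{"slide":[-8.54,1.63,-4.43],"rot":[0,0,0]},{"slide":[-8.54,1.63,-4.43],"rot":[0,0,0]}])

```text
time_s: 10.97
ee_pos: [0.534, 0.0586, 0.2039]
orientation: [[-0.187, -0.982, -0.002], [-0.982, 0.187, 0.002], [-0.001, 0.003, -1.0]]
wrist_force: [-0.2, 3.6, -1.2]
opening: 0.0112
gripper_force: 26.4
```

Emit:
play_rows(steps=[{"slide":[-0.58,0.12,-0.58],"rot":[0,0,0]},{"slide":[-1.11,0.25,-1.2],"rot":[0,0,0]},{"slide":[-2.08,0.45,-2.52],"rot":[0,0,0]},{"slide":[-2.93,0.6,-3.92],"rot":[0,0,0]},{"slide":[-3.63,0.75,-5.41],"rot":[0,0,0]},{"slide":[-4.19,0.85,-6.96],"rot":[0,0,0]},{"slide":[-4.41,0.9,-7.75],"rot":[0,0,0]},{"slide":[-4.41,0.9,-7.75],"rot":[0,0,0]}])

```text
time_s: 11.63
ee_pos: [0.4918, 0.0668, 0.1267]
orientation: [[-0.188, -0.982, -0.001], [-0.982, 0.188, -0.0], [0.0, 0.001, -1.0]]
wrist_force: [2.2, 3.1, -1.1]
opening: 0.0109
gripper_force: 27.6
```

```bash
cat > dial.py <<'E'
from h import *
def dial(tag):
    F=[];
    for i in range(2):
        s=get_image('side');t=get_image('top');F.append(observe()['wrist_force'])
    o=observe();print(o['time_s'],o['ee_pos'],np.mean(F,0).round(2),o['opening'])
    np.save('t_'+tag+'.npy',t);np.save('s_'+tag+'.npy',s)
    C=np.zeros((480,800,3),np.uint8)
    C[:,:400]=cv2.resize(t[185:233,205:245],None,fx=10,fy=10,interpolation=cv2.INTER_CUBIC);C[:400,400:]=cv2.resize(s[205:265,220:280],(400,400),interpolation=cv2.INTER_CUBIC);save('dial_'+tag,C)
E
python3 -c "
from dial import *
dial('a')"
```

```text
11.8333 [0.49222423 0.06677614 0.12827514] [ 1.88  2.14 -2.16] 0.010671540089504005
```

Emit:
play_rows(steps=[{"slide":[-0.08,0,-0.35],"rot":[0,0,0]},{"slide":[-0.16,0,-0.7],"rot":[0,0,0]},{"slide":[-0.24,0.05,-1.05],"rot":[0,0,0]},{"slide":[-0.3,0.05,-1.4],"rot":[0,0,0]},{"slide":[-0.35,0.05,-1.75],"rot":[0,0,0]},{"slide":[-0.4,0.05,-2.1],"rot":[0,0,0]},{"slide":[-0.43,0.1,-2.45],"rot":[0,0,0]},{"slide":[-0.45,0.1,-2.75],"rot":[0,0,0]}])

```text
time_s: 12.5
ee_pos: [0.4874, 0.0677, 0.1002]
orientation: [[-0.188, -0.982, 0.0], [-0.982, 0.188, -0.0], [0.0, -0.0, -1.0]]
wrist_force: [0.0, 4.2, 4.8]
opening: 0.0108
gripper_force: 28.6
```

```bash
python3 -c "
from dial import *
dial('b')"
```

```text
12.7 [0.4873548  0.06770571 0.10029643] [1.54 3.35 2.88] 0.010814922380554665
```

Emit:
play_rows(steps=[{"slide":[0,0,-0.12],"rot":[0,0,0]},{"slide":[-0.02,0,-0.24],"rot":[0,0,0]},{"slide":[-0.02,0,-0.36],"rot":[0,0,0]},{"slide":[-0.03,0,-0.48],"rot":[0,0,0]},{"slide":[-0.04,0,-0.6],"rot":[0,0,0]},{"slide":[-0.05,0,-0.7],"rot":[0,0,0]},{"slide":[-0.05,0,-0.75],"rot":[0,0,0]},{"slide":[-0.05,0,-0.75],"rot":[0,0,0]}])

```text
time_s: 13.37
ee_pos: [0.4869, 0.0678, 0.0932]
orientation: [[-0.188, -0.982, 0.0], [-0.982, 0.188, 0.0], [-0.0, -0.0, -1.0]]
wrist_force: [0.4, 3.8, 4.5]
opening: 0.0108
gripper_force: 28.8
```

```bash
python3 -c "
from dial import *
dial('c')
# dial coverage: unwrapped darkness, side view
cs=get_calibration('side');ct=get_calibration('top')
s0=np.load('side0.npy');print('topdial', (t:=np.load('t_c.npy'))[190:226:6,215:240:4].sum(2).tolist())
print('sidedial', np.load('s_c.npy')[228:250:4,235:268:5].sum(2).tolist())
"
```

```text
13.5667 [0.48685165 0.06776632 0.093188  ] [0.33 4.   5.32] 0.01099857163217549
topdial [[303, 303, 304, 305, 306, 306, 311], [311, 413, 465, 552, 443, 230, 197], [373, 561, 558, 562, 555, 487, 246], [511, 450, 378, 317, 555, 555, 396], [329, 570, 566, 561, 492, 494, 293], [297, 375, 423, 478, 262, 239, 258]]
sidedial [[404, 476, 581, 625, 622, 499, 448], [475, 634, 673, 664, 665, 657, 467], [523, 656, 664, 546, 656, 654, 540], [573, 668, 669, 543, 663, 667, 572], [546, 665, 603, 664, 671, 644, 421], [310, 534, 610, 660, 598, 509, 190]]
```

Emit:
play_rows(steps=[{"slide":[0,0,-0.05],"rot":[0,0,0]},{"slide":[0,0,-0.1],"rot":[0,0,0]},{"slide":[0,0,-0.15],"rot":[0,0,0]},{"slide":[0,0,-0.2],"rot":[0,0,0]},{"slide":[0,0,-0.25],"rot":[0,0,0]},{"slide":[0,0,-0.28],"rot":[0,0,0]},{"slide":[0,0,-0.28],"rot":[0,0,0]}])

```text
time_s: 14.15
ee_pos: [0.4867, 0.0678, 0.0904]
orientation: [[-0.188, -0.982, 0.0], [-0.982, 0.188, 0.0], [-0.0, -0.0, -1.0]]
wrist_force: [-0.4, 3.6, 5.6]
opening: 0.0111
gripper_force: 29.0
```

```bash
cat >> dial.py <<'E'
def ang(tag,view='t'):
    c=get_calibration('top' if view=='t' else 'side')
    im=np.load(tag).sum(2).astype(np.float32)
    # dial face centre: bright blob in initial picture
    i0=np.load('top0.npy' if view=='t' else 'side0.npy');b=(220,190,245,230)if view=='t' else(232,224,270,256);x0,y0,x1,y1=b
    g=(i0.sum(2)>(400 if view=='t' else 480)).astype(np.uint8)[y0-8:y1+8,x0-18:x1+8] if 0 else (i0.sum(2)>450).astype(np.uint8)
    n,l,st,ce=cv2.connectedComponentsWithStats(g);cy,cx=(208,232) if view=='t' else (245,245)
    k=l[cy,cx];m=(l==k).astype(np.uint8);cn=max(cv2.findContours(m,0,1)[0],key=cv2.contourArea);e=cv2.fitEllipse(cv2.convexHull(cn))
    ctr=onz(c,*e[0],.034);A=np.radians(np.arange(0,360,2));V=[]
    for a in A:
        p=np.array([proj(c,[ctr[0]+q*np.cos(a),ctr[1]+q*np.sin(a),.034]) for q in np.arange(.010,.022,.001)],np.float32)
        V.append(cv2.remap(im,p[:,:1],p[:,1:],cv2.INTER_LINEAR).mean())
    V=np.array(V);D=np.median(V)-V
    out=[(int(2*i),int(D[i])) for i in range(180) if D[i]>25 and D[i]==D[np.arange(i-4,i+5)%180].max()]
    return np.round(ctr*1000,1),np.round(e[1],1),out
E
python3 -c "
from dial import *
dial('d')
for v,n in(('t','top0'),('t','t_b'),('t','t_c'),('t','t_d'),('s','side0'),('s','s_b'),('s','s_c'),('s','s_d')):print(n,*ang(n+'.npy',v))
"
```

```text
14.35 [0.48672508 0.06778715 0.09041405] [0.3  3.76 5.9 ] 0.01088671195165266
top0 [578.5 117.1  34. ] [23.7 24.5] [(210, 182)]
t_b [578.5 117.1  34. ] [23.7 24.5] [(132, 160)]
t_c [578.5 117.1  34. ] [23.7 24.5] [(94, 164)]
t_d [578.5 117.1  34. ] [23.7 24.5] [(82, 173)]
side0 [588.9  73.4  34. ] [55.1 69.4] [(202, 80), (302, 84)]
s_b [588.9  73.4  34. ] [55.1 69.4] [(212, 79), (264, 46), (302, 81)]
s_c [588.9  73.4  34. ] [55.1 69.4] [(212, 76), (260, 41), (302, 79)]
s_d [588.9  73.4  34. ] [55.1 69.4] [(212, 77), (302, 78)]
```

Emit:
play_rows(steps=[{"slide":[0,0,-0.04],"rot":[0,0,0]},{"slide":[0,0,-0.08],"rot":[0,0,0]},{"slide":[0,0,-0.12],"rot":[0,0,0]},{"slide":[0,0,-0.16],"rot":[0,0,0]},{"slide":[0,0,-0.2],"rot":[0,0,0]},{"slide":[0,0,-0.2],"rot":[0,0,0]}])

```text
time_s: 14.85
ee_pos: [0.4867, 0.0678, 0.0885]
orientation: [[-0.188, -0.982, 0.0], [-0.982, 0.188, 0.0], [-0.0, -0.0, -1.0]]
wrist_force: [-1.2, 3.5, 6.0]
opening: 0.0106
gripper_force: 29.1
```

```bash
python3 -c "
from dial import *
dial('e');print(ang('t_e.npy')[2])
"
```

```text
15.05 [0.4866601  0.06779488 0.08847839] [-0.7   3.78  6.57] 0.010879839047553469
[(72, 158)]
```

Emit:
play_rows(steps=[{"slide":[0,0,-0.02],"rot":[0,0,0]},{"slide":[0,0,-0.04],"rot":[0,0,0]},{"slide":[0,0,-0.06],"rot":[0,0,0]},{"slide":[0,0,-0.08],"rot":[0,0,0]},{"slide":[0,0,-0.1],"rot":[0,0,0]},{"slide":[0,0,-0.1],"rot":[0,0,0]}])

```text
time_s: 15.55
ee_pos: [0.4867, 0.0678, 0.0876]
orientation: [[-0.188, -0.982, 0.0], [-0.982, 0.188, 0.0], [-0.0, -0.0, -1.0]]
wrist_force: [-1.5, 4.9, 6.7]
opening: 0.0108
gripper_force: 29.1
```

```bash
python3 -c "
from dial import *
dial('f');print(ang('t_f.npy')[2])
"
```

```text
15.75 [0.48664848 0.067805   0.08755554] [-1.38  3.88  7.34] 0.01076410153037837
[(68, 155)]
```

Emit:
play_rows(steps=[{"slide":[0,0,-0.02],"rot":[0,0,0]},{"slide":[0,0,-0.04],"rot":[0,0,0]},{"slide":[0,0,-0.06],"rot":[0,0,0]},{"slide":[0,0,-0.08],"rot":[0,0,0]},{"slide":[0,0,-0.08],"rot":[0,0,0]},{"slide":[0,0,-0.08],"rot":[0,0,0]}])

```text
time_s: 16.25
ee_pos: [0.4866, 0.0678, 0.0868]
orientation: [[-0.188, -0.982, 0.0], [-0.982, 0.188, 0.0], [-0.0, -0.0, -1.0]]
wrist_force: [-1.5, 3.7, 7.6]
opening: 0.0108
gripper_force: 29.1
```

```bash
python3 -c "
from dial import *
dial('g');print(ang('t_g.npy')[2])
"
```

```text
16.45 [0.48665791 0.06780705 0.08678703] [-1.31  4.32  7.25] 0.010751899837457895
[(64, 164)]
```

Emit:
play_rows(steps=[{"slide":[0,0,-0.02],"rot":[0,0,0]},{"slide":[0,0,-0.04],"rot":[0,0,0]},{"slide":[0,0,-0.06],"rot":[0,0,0]},{"slide":[0,0,-0.08],"rot":[0,0,0]},{"slide":[0,0,-0.08],"rot":[0,0,0]},{"slide":[0,0,-0.08],"rot":[0,0,0]}])

```text
time_s: 16.95
ee_pos: [0.4867, 0.0678, 0.086]
orientation: [[-0.188, -0.982, 0.0], [-0.982, 0.188, 0.0], [-0.0, -0.0, -1.0]]
wrist_force: [-0.6, 4.4, 7.6]
opening: 0.0109
gripper_force: 29.2
```

```bash
python3 -c "
from dial import *
dial('h');print(ang('t_h.npy')[2])
"
```

```text
17.15 [0.48664619 0.06780538 0.08603038] [-1.25  3.99  7.64] 0.011197152936235836
[(58, 158)]
```

Emit:
play_rows(steps=[{"slide":[0,0,-0.02],"rot":[0,0,0]},{"slide":[0,0,-0.04],"rot":[0,0,0]},{"slide":[0,0,-0.06],"rot":[0,0,0]},{"slide":[0,0,-0.08],"rot":[0,0,0]},{"slide":[0,0,-0.08],"rot":[0,0,0]},{"slide":[0,0,-0.08],"rot":[0,0,0]}])

```text
time_s: 17.65
ee_pos: [0.4866, 0.0678, 0.0853]
orientation: [[-0.188, -0.982, 0.0], [-0.982, 0.188, 0.0], [-0.0, -0.0, -1.0]]
wrist_force: [-1.5, 4.3, 8.3]
opening: 0.0104
gripper_force: 29.2
```

```bash
python3 -c "
from dial import *
dial('i');print(ang('t_i.npy')[2])
"
```

```text
17.85 [0.48662347 0.06781664 0.08527671] [-2.12  4.34  8.26] 0.011169845316975038
[(54, 172)]
```

Emit:
play_rows(steps=[{"slide":[0,0,-0.02],"rot":[0,0,0]},{"slide":[0,0,-0.04],"rot":[0,0,0]},{"slide":[0,0,-0.06],"rot":[0,0,0]},{"slide":[0,0,-0.07],"rot":[0,0,0]},{"slide":[0,0,-0.07],"rot":[0,0,0]},{"slide":[0,0,-0.07],"rot":[0,0,0]}])

```text
time_s: 18.35
ee_pos: [0.4866, 0.0678, 0.0845]
orientation: [[-0.188, -0.982, 0.0], [-0.982, 0.188, 0.0], [-0.0, 0.0, -1.0]]
wrist_force: [-0.5, 4.7, 7.6]
opening: 0.0108
gripper_force: 29.3
```

```bash
python3 -c "
from dial import *
dial('j');print(ang('t_j.npy')[2])
"
```

```text
18.55 [0.48658469 0.06781219 0.08448432] [-1.42  4.77  7.8 ] 0.010809726532845126
[(50, 146)]
```

Emit:
play_rows(steps=[{"slide":[0,0,-0.02],"rot":[0,0,0]},{"slide":[0,0,-0.04],"rot":[0,0,0]},{"slide":[0,0,-0.05],"rot":[0,0,0]},{"slide":[0,0,-0.05],"rot":[0,0,0]},{"slide":[0,0,-0.05],"rot":[0,0,0]}])

```text
time_s: 18.97
ee_pos: [0.4866, 0.0678, 0.084]
orientation: [[-0.188, -0.982, 0.0], [-0.982, 0.188, 0.0], [-0.0, -0.0, -1.0]]
wrist_force: [-2.2, 4.3, 8.1]
opening: 0.011
gripper_force: 29.3
```

```bash
python3 -c "
from dial import *
dial('k');print(ang('t_k.npy')[2])
"
```

```text
19.1667 [0.48658881 0.06780622 0.08400792] [-1.03  4.06  7.75] 0.011043727352545983
[(48, 158)]
```

Emit:
play_rows(steps=[{"slide":[0,0,-0.02],"rot":[0,0,0]},{"slide":[0,0,-0.04],"rot":[0,0,0]},{"slide":[0,0,-0.05],"rot":[0,0,0]},{"slide":[0,0,-0.05],"rot":[0,0,0]},{"slide":[0,0,-0.05],"rot":[0,0,0]}])

```text
time_s: 19.58
ee_pos: [0.4866, 0.0678, 0.0835]
orientation: [[-0.188, -0.982, 0.0], [-0.982, 0.188, 0.0], [-0.0, -0.0, -1.0]]
wrist_force: [-0.7, 3.7, 8.3]
opening: 0.0111
gripper_force: 29.3
```

```bash
python3 -c "
from dial import *
dial('l');print(ang('t_l.npy')[2])
"
```

```text
19.7833 [0.48657101 0.06781654 0.08352606] [-1.8   4.49  8.17] 0.01072386091056209
[(44, 176)]
```

Emit:
play_rows(steps=[{"slide":[0,0,-0.02],"rot":[0,0,0]},{"slide":[0,0,-0.04],"rot":[0,0,0]},{"slide":[0,0,-0.05],"rot":[0,0,0]},{"slide":[0,0,-0.05],"rot":[0,0,0]},{"slide":[0,0,-0.05],"rot":[0,0,0]}])

```text
time_s: 20.2
ee_pos: [0.4866, 0.0678, 0.0832]
orientation: [[-0.188, -0.982, 0.0], [-0.982, 0.188, 0.0], [-0.0, -0.0, -1.0]]
wrist_force: [-1.7, 4.2, 9.5]
opening: 0.0107
gripper_force: 29.4
```

```bash
python3 -c "
from dial import *
dial('m');print(ang('t_m.npy')[2])
"
```

```text
20.4 [0.48658283 0.06781028 0.08315285] [-2.33  4.62  8.35] 0.011002460247670312
[(42, 158)]
```

Emit:
play_rows(steps=[{"slide":[0,0,-0.02],"rot":[0,0,0]},{"slide":[0,0,-0.04],"rot":[0,0,0]},{"slide":[0,0,-0.04],"rot":[0,0,0]},{"slide":[0,0,-0.04],"rot":[0,0,0]}])

```text
time_s: 20.73
ee_pos: [0.4866, 0.0678, 0.0829]
orientation: [[-0.188, -0.982, 0.0], [-0.982, 0.188, 0.0], [-0.0, -0.0, -1.0]]
wrist_force: [-3.3, 5.3, 10.4]
opening: 0.0111
gripper_force: 29.6
```

```bash
cat >> dial.py <<'E'
def fine(tag):
    c=get_calibration('top');im=np.load(tag).sum(2).astype(np.float32);k=ang(tag)[2][0][0]
    ctr=ang(tag)[0]/1000;A=np.arange(k-14,k+14.1,.5);V=[]
    for a in np.radians(A):
        p=np.array([proj(c,[ctr[0]+q*np.cos(a),ctr[1]+q*np.sin(a),.034]) for q in np.arange(.010,.022,.001)],np.float32)
        V.append(cv2.remap(im,p[:,:1],p[:,1:],cv2.INTER_LINEAR).mean())
    D=np.clip(V and (max(V)-np.array(V))-40,0,None);return round((D*A).sum()/D.sum(),2)
E
python3 -c "
from dial import *
dial('n')
z=fine('top0.npy')
for k in 'dehijklmn':
  f=fine('t_%s.npy'%k);print(k,f,round((z-f)/13.5,2))
"
```

```text
20.9333 [0.48659917 0.06779911 0.08289887] [-2.64  4.75 10.41] 0.010422155739276339
d 82.45 9.48
e 71.3 10.3
h 59.21 11.2
i 53.91 11.59
j 49.68 11.91
k 47.98 12.03
l 43.91 12.33
m 42.98 12.4
n 42.53 12.44
```

Force has risen to 10.4 N against a trend of about 8 N, and the dial has levelled off at about 12.4 N. The lever is resting lightly on the stop, so I'll hold it there for over a second and read the dial.

Emit:
play_rows(steps=[{"slide":[0,0,0],"rot":[0,0,0]},{"slide":[0,0,0],"rot":[0,0,0]},{"slide":[0,0,0],"rot":[0,0,0]},{"slide":[0,0,0],"rot":[0,0,0]},{"slide":[0,0,0],"rot":[0,0,0]},{"slide":[0,0,0],"rot":[0,0,0]},{"slide":[0,0,0],"rot":[0,0,0]},{"slide":[0,0,0],"rot":[0,0,0]}])

```text
time_s: 21.6
ee_pos: [0.4866, 0.0678, 0.0829]
orientation: [[-0.188, -0.982, 0.0], [-0.982, 0.188, 0.0], [-0.0, -0.0, -1.0]]
wrist_force: [-2.5, 4.6, 9.6]
opening: 0.0107
gripper_force: 29.5
```

Emit:
play_rows(steps=[{"slide":[0,0,0],"rot":[0,0,0]},{"slide":[0,0,0],"rot":[0,0,0]},{"slide":[0,0,0],"rot":[0,0,0]},{"slide":[0,0,0],"rot":[0,0,0]},{"slide":[0,0,0],"rot":[0,0,0]},{"slide":[0,0,0],"rot":[0,0,0]},{"slide":[0,0,0],"rot":[0,0,0]},{"slide":[0,0,0],"rot":[0,0,0]}])

```text
time_s: 22.27
ee_pos: [0.4866, 0.0678, 0.0829]
orientation: [[-0.188, -0.982, 0.0], [-0.982, 0.188, 0.0], [-0.0, -0.0, -1.0]]
wrist_force: [-2.5, 4.7, 10.5]
opening: 0.011
gripper_force: 29.5
```

```bash
python3 -c "
from dial import *
dial('o');f=fine('t_o.npy');print(f,(fine('top0.npy')-f)/13.5)
"
```

```text
22.4667 [0.4866044  0.06782477 0.08291466] [-2.44  4.74 10.09] 0.010822052556903348
42.55 12.434074074074076
```

View pics/dial_o.png

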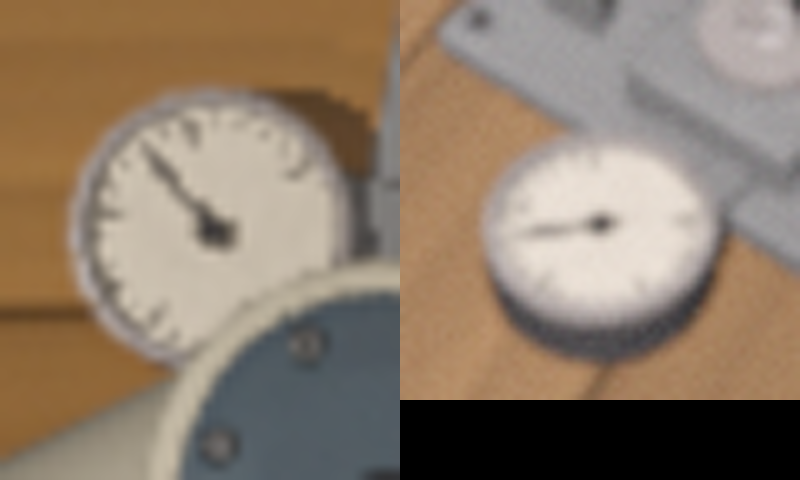

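The pointer is at top panel (150,150), which is 12.4 N clockwise from zero (hub at (213,232)). That's over 10 N, so this spring is sound and goes in the dish. First I'll raise the lever back along its arc.

Emit:
play_rows(steps=[{"slide":[0,0,0.4],"rot":[0,0,0]},{"slide":[0.03,0,1.0],"rot":[0,0,0]},{"slide":[0.1,0,1.7],"rot":[0,0,0]},{"slide":[0.28,-0.05,2.9],"rot":[0,0,0]},{"slide":[0.5,-0.1,4.08],"rot":[0,0,0]},{"slide":[0.85,-0.17,5.3],"rot":[0,0,0]},{"slide":[1.28,-0.25,6.43],"rot":[0,0,0]},{"slide":[1.98,-0.39,7.91],"rot":[0,0,0]}])

```text
time_s: 23.13
ee_pos: [0.5037, 0.0642, 0.1596]
orientation: [[-0.188, -0.982, -0.007], [-0.982, 0.188, 0.001], [0.0, 0.007, -1.0]]
wrist_force: [-1.9, 6.8, -2.8]
opening: 0.0111
gripper_force: 27.3
```

Emit:
play_rows(steps=[{"slide":[0.85,-0.1,1.41],"rot":[0,0,0]},{"slide":[1.82,-0.25,2.72],"rot":[0,0,0]},{"slide":[2.93,-0.45,3.93],"rot":[0,0,0]},{"slide":[4.15,-0.68,5.01],"rot":[0,0,0]},{"slide":[5.47,-0.93,5.97],"rot":[0,0,0]},{"slide":[6.87,-1.2,6.79],"rot":[0,0,0]},{"slide":[8.35,-1.48,7.46],"rot":[0,0,0]},{"slide":[9.88,-1.77,7.98],"rot":[0,0,0]}])

```text
time_s: 23.8
ee_pos: [0.604, 0.0448, 0.2437]
orientation: [[-0.188, -0.982, -0.002], [-0.982, 0.188, -0.002], [0.002, 0.001, -1.0]]
wrist_force: [-3.7, 0.0, 6.7]
opening: 0.0108
gripper_force: 28.0
```

Emit:
play_rows(steps=[{"slide":[1.59,-0.31,0.37],"rot":[0,0,0]},{"slide":[3.2,-0.61,0.56],"rot":[0,0,0]},{"slide":[4.81,-0.92,0.6],"rot":[0,0,0]},{"slide":[6.43,-1.23,0.47],"rot":[0,0,0]},{"slide":[8.02,-1.53,0.17],"rot":[0,0,0]},{"slide":[9.1,-1.72,-0.15],"rot":[0,0,0]},{"slide":[9.1,-1.72,-0.15],"rot":[0,0,0]},{"slide":[9.1,-1.72,-0.15],"rot":[0,0,0]}])

```text
time_s: 24.47
ee_pos: [0.6964, 0.0268, 0.2392]
orientation: [[-0.189, -0.982, -0.002], [-0.982, 0.189, -0.003], [0.003, 0.001, -1.0]]
wrist_force: [1.4, -3.7, 2.0]
opening: 0.011
gripper_force: 29.9
```

Emit:
play_rows(steps=[{"slide":[0,0,0],"rot":[0,0,0]},{"slide":[0,0,0],"rot":[0,0,0]},{"slide":[0,0,0],"rot":[0,0,0]},{"slide":[0,0,0],"rot":[0,0,0]}], jaw=0)

```text
time_s: 24.8
ee_pos: [0.6957, 0.0291, 0.239]
orientation: [[-0.187, -0.982, -0.002], [-0.982, 0.187, 0.0], [0.0, 0.002, -1.0]]
wrist_force: [-0.3, 0.1, -0.2]
opening: 0.0427
gripper_force: 0.0
```

Emit:
play_rows(steps=[{"slide":[0,0,1],"rot":[0,0,0]},{"slide":[0,0,3],"rot":[0,0,0]},{"slide":[0,0,5.5],"rot":[0,0,0]},{"slide":[0,0,6.5],"rot":[0,0,7]},{"slide":[-2,0.6,6.5],"rot":[0,0,14]},{"slide":[-4,1.2,6.5],"rot":[0,0,21]},{"slide":[-6,1.8,6.5],"rot":[0,0,28]},{"slide":[-8,2.4,6.5],"rot":[0,0,35]}])

```text
time_s: 25.47
ee_pos: [0.615, 0.0532, 0.3042]
orientation: [[0.415, -0.91, -0.001], [-0.91, -0.415, 0.0], [-0.0, 0.001, -1.0]]
wrist_force: [-0.6, 0.6, -0.1]
opening: 0.0427
gripper_force: 0.0
```

Emit:
play_rows(steps=[{"slide":[-1.5,-0.4,-1],"rot":[0,0,7]},{"slide":[-3,-0.8,-3],"rot":[0,0,14]},{"slide":[-4.5,-1.4,-5.5],"rot":[0,0,21]},{"slide":[-5.5,-2,-8],"rot":[0,0,28]},{"slide":[-5.5,-2.6,-10.5],"rot":[0,0,35]},{"slide":[-5.5,-3.1,-13],"rot":[0,0,42]},{"slide":[-5.5,-3.1,-14],"rot":[0,0,49]},{"slide":[-5.5,-3.1,-14],"rot":[0,0,52.7]}], jaw=-0.2)

```text
time_s: 26.13
ee_pos: [0.5588, 0.0215, 0.1611]
orientation: [[0.975, -0.221, -0.007], [-0.221, -0.975, -0.001], [-0.006, 0.002, -1.0]]
wrist_force: [1.0, -0.1, -0.5]
opening: 0.0343
gripper_force: 0.0
```

```bash
python3 - <<'E'
from h import *
ct=get_calibration('top');cs=get_calibration('side')
for i in range(3): s=get_image('side')
o=observe();print(o['time_s'],o['ee_pos'],o['orientation'][:,0].round(3),o['opening'])
# lever raised? compare with the picture before the lever move, in the lever region; spring region likewise
a=np.load('s2.npy').astype(int)
d=abs(s.astype(int)-a).sum(2)
print('lever px changed',(d[110:190,200:255]>90).mean(),'spring area',(d[192:216,266:284]>90).mean())
E
```

```text
26.2833 [0.56116403 0.02194212 0.16457103] [ 0.973 -0.229 -0.   ] 0.03444016576701939
lever px changed 0.00840909090909091 spring area 0.12037037037037036
```

Emit:
play_rows(steps=[{"slide":[-0.1,0,-1.5],"rot":[0,0,0]},{"slide":[-0.1,0,-4],"rot":[0,0,0]},{"slide":[-0.1,0,-6],"rot":[0,0,0]},{"slide":[-0.1,0,-6.8],"rot":[0,0,0]},{"slide":[-0.1,0,-7.2],"rot":[0,0,0]},{"slide":[-0.1,0,-7.2],"rot":[0,0,0]}])

```text
time_s: 26.78
ee_pos: [0.5605, 0.0219, 0.0926]
orientation: [[0.974, -0.228, -0.0], [-0.228, -0.974, -0.0], [-0.0, 0.0, -1.0]]
wrist_force: [0.4, -0.5, -0.1]
opening: 0.0343
gripper_force: 0.0
```

Nothing touched, and the tips are below the spring's top. I'll go on down and grip.

Emit:
play_rows(steps=[{"slide":[0,0,-0.8],"rot":[0,0,0]},{"slide":[0,0,-1.6],"rot":[0,0,0]},{"slide":[0,0,-2.2],"rot":[0,0,0]},{"slide":[0,0,-2.3],"rot":[0,0,0]},{"slide":[0,0,-2.3],"rot":[0,0,0]}])

```text
time_s: 27.2
ee_pos: [0.5601, 0.0218, 0.069]
orientation: [[0.974, -0.227, -0.001], [-0.227, -0.974, -0.0], [-0.001, 0.001, -1.0]]
wrist_force: [-0.7, -0.6, -0.5]
opening: 0.0339
gripper_force: 0.0
```

Emit:
play_rows(steps=[{"slide":[0,0,0],"rot":[0,0,0]},{"slide":[0,0,0],"rot":[0,0,0]},{"slide":[0,0,0],"rot":[0,0,0]},{"slide":[0,0,0],"rot":[0,0,0]},{"slide":[0,0,0],"rot":[0,0,0]}], jaw=-1, force=25)

```text
time_s: 27.62
ee_pos: [0.5606, 0.0219, 0.0697]
orientation: [[0.974, -0.227, 0.001], [-0.227, -0.974, 0.0], [0.001, -0.0, -1.0]]
wrist_force: [-0.0, 0.6, 0.3]
opening: 0.0212
gripper_force: 24.7
```

Emit:
play_rows(steps=[{"slide":[0,0,0.7],"rot":[0,0,0]},{"slide":[0,0,2],"rot":[0,0,0]},{"slide":[0,0,4.5],"rot":[0,0,0]},{"slide":[-1,-1,7.5],"rot":[0,0,0]},{"slide":[-1,-3,9.5],"rot":[0,0,0]},{"slide":[-1,-6,10],"rot":[0,0,0]},{"slide":[-0.5,-9,10],"rot":[0,0,0]},{"slide":[0.5,-12,10],"rot":[0,0,0]}])

```text
time_s: 28.28
ee_pos: [0.5652, -0.099, 0.1714]
orientation: [[0.974, -0.226, 0.003], [-0.226, -0.974, 0.0], [0.002, -0.001, -1.0]]
wrist_force: [0.8, 0.5, -1.0]
opening: 0.0213
gripper_force: 24.7
```

Emit:
play_rows(steps=[{"slide":[1,-3,0],"rot":[0,0,0]},{"slide":[2,-6,0],"rot":[0,0,0]},{"slide":[3,-9,0],"rot":[0,0,0]},{"slide":[4,-12,-1],"rot":[0,0,0]},{"slide":[4.2,-14,-4],"rot":[0,0,0]},{"slide":[4.2,-14.3,-7],"rot":[0,0,0]},{"slide":[4.2,-14.3,-8],"rot":[0,0,0]},{"slide":[4.2,-14.3,-8],"rot":[0,0,0]}])

```text
time_s: 28.95
ee_pos: [0.6051, -0.2406, 0.0863]
orientation: [[0.974, -0.228, -0.007], [-0.228, -0.974, 0.002], [-0.007, -0.0, -1.0]]
wrist_force: [-0.5, 0.1, -0.6]
opening: 0.0209
gripper_force: 24.7
```

```bash
python3 - <<'E'
from h import *
get_image('side');s=get_image('side');np.save('s4.npy',s);o=observe();print(o['ee_pos'],o['wrist_force'],o['opening'])
E
```

```text
[ 0.60800048 -0.24083308  0.09101937] [ 0.20024114  1.04352972 -0.12047313] 0.021240335881154284
```

Emit:
play_rows(steps=[{"slide":[0,0,-1.5],"rot":[0,0,0]},{"slide":[0,0,-3.5],"rot":[0,0,0]},{"slide":[0,0,-5.2],"rot":[0,0,0]},{"slide":[0,0,-6.2],"rot":[0,0,0]},{"slide":[0,0,-6.7],"rot":[0,0,0]},{"slide":[0,0,-6.9],"rot":[0,0,0]},{"slide":[0,0,-6.9],"rot":[0,0,0]}])

```text
time_s: 29.63
ee_pos: [0.6082, -0.2411, 0.0216]
orientation: [[0.974, -0.226, 0.002], [-0.226, -0.974, -0.001], [0.002, 0.0, -1.0]]
wrist_force: [-0.6, 0.5, -1.2]
opening: 0.021
gripper_force: 24.7
```

Emit:
play_rows(steps=[{"slide":[0,0,-0.1],"rot":[0,0,0]},{"slide":[0,0,-0.2],"rot":[0,0,0]},{"slide":[0,0,-0.2],"rot":[0,0,0]}])

```text
time_s: 29.88
ee_pos: [0.6082, -0.2413, 0.0198]
orientation: [[0.974, -0.227, 0.002], [-0.227, -0.974, -0.001], [0.002, 0.0, -1.0]]
wrist_force: [-0.0, 0.6, 3.0]
opening: 0.021
gripper_force: 24.9
```

The spring touches the dish floor at 3 N. I'll release it, lift off and check.

Emit:
play_rows(steps=[{"slide":[0,0,0],"rot":[0,0,0]},{"slide":[0,0,0],"rot":[0,0,0]},{"slide":[0,0,0],"rot":[0,0,0]},{"slide":[0,0,0],"rot":[0,0,0]}], jaw=-0.3)

```text
time_s: 30.22
ee_pos: [0.6072, -0.2412, 0.0183]
orientation: [[0.974, -0.227, -0.0], [-0.227, -0.974, 0.0], [-0.0, 0.0, -1.0]]
wrist_force: [-0.2, -0.3, 0.1]
opening: 0.0302
gripper_force: 0.0
```

Emit:
play_rows(steps=[{"slide":[0,0,0.5],"rot":[0,0,0]},{"slide":[0,0,1.5],"rot":[0,0,0]},{"slide":[0,0,3.5],"rot":[0,0,0]},{"slide":[0,0,6],"rot":[0,0,0]},{"slide":[0,0,9],"rot":[0,0,0]},{"slide":[-2,0,12],"rot":[0,0,0]},{"slide":[-5,0,15],"rot":[0,0,0]},{"slide":[-8,0,18],"rot":[0,0,0]}])

```text
time_s: 30.88
ee_pos: [0.5277, -0.2411, 0.1994]
orientation: [[0.974, -0.227, 0.001], [-0.227, -0.974, -0.0], [0.001, 0.0, -1.0]]
wrist_force: [0.2, -0.1, 0.7]
opening: 0.0302
gripper_force: 0.0
```

Emit:
play_rows(steps=[{"slide":[-3,0,1],"rot":[0,0,0]},{"slide":[-6,0,1],"rot":[0,0,0]},{"slide":[-9,0,1],"rot":[0,0,0]},{"slide":[-12,0,1],"rot":[0,0,0]},{"slide":[-12,0,1],"rot":[0,0,0]},{"slide":[-12,0,1],"rot":[0,0,0]}])

```text
time_s: 31.38
ee_pos: [0.4075, -0.2413, 0.2091]
orientation: [[0.974, -0.228, 0.003], [-0.228, -0.974, -0.001], [0.003, 0.0, -1.0]]
wrist_force: [1.2, 0.5, -0.0]
opening: 0.03
gripper_force: 0.0
```

```bash
python3 - <<'E'
from h import *
s=get_image('side');t=get_image('top');o=observe();print(o['time_s'],o['ee_pos'],o['wrist_force'],o['opening'])
cs=get_calibration('side');s0=np.load('side0.npy');t0=np.load('top0.npy')
d=cv2.GaussianBlur(cv2.absdiff(s,s0),(3,3),0).sum(2)
def blobs(d,b,th):
    x0,y0,x1,y1=b;m=(d[y0:y1,x0:x1]>th).astype(np.uint8);n,l,st,ce=cv2.connectedComponentsWithStats(m)
    return [(st[i].tolist(),(ce[i]+[x0,y0]).round(1).tolist()) for i in range(1,n) if st[i,4]>8]
print('dish',blobs(d,(278,115,322,175),50))
for z in(.005,.045):print('expected spring',proj(cs,[.608,-.241,z]))
print('lever',(d[110:190,200:255]>60).mean(),'plate',(d[192:225,255:292]>60).mean(),'other spring',(d[285:312,228:250]>60).mean(),'taken spring',(d[300:322,256:274]>60).mean())
dt=cv2.absdiff(t,t0).sum(2);print('top blobs',[b for b in blobs(dt,(40,90,400,300),90)])
E
```

```text
31.4833 [ 0.40899962 -0.24127765  0.20827174] [ 0.6079475   0.24545107 -0.8023309 ] 0.029697889998247993
dish [([19, 34, 8, 11, 60], [300.4, 154.8])]
expected spring [299.579731   157.76115817]
expected spring [300.34976901 147.3490027 ]
lever 0.0011363636363636363 plate 0.0 other spring 0.0 taken spring 0.5252525252525253
top blobs [([301, 102, 14, 8, 63], [348.7, 195.7]), ([339, 117, 21, 37, 550], [390.9, 223.8]), ([251, 142, 80, 68, 3300], [326.4, 270.2]), ([292, 144, 19, 7, 73], [341.5, 236.4]), ([324, 148, 9, 6, 31], [368.1, 240.7]), ([131, 154, 15, 9, 83], [178.2, 247.8]), ([328, 159, 5, 4, 15], [370.0, 250.8]), ([327, 161, 33, 45, 1109], [385.5, 273.8]), ([350, 207, 10, 3, 25], [394.0, 298.2])]
```

The spring stands upright in the dish, blob at (300,155) as expected. The lever, plate and other spring look the same as at the start. Handing in.

```bash
python3 -c "
from cell import hand_in
print(hand_in())"
```

```text
the job is handed in; nothing more can be done
None
```

The spring I tested read about 12.4 N at the height stop, so it is sound and now stands in the porcelain dish; the lever is raised again, the other spring is untouched, and the job was handed in at about 31.5 s.

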